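# Slide the flat battery pack under the charger's hood until it latches

## Robot

A 6-joint arm with a two-finger parallel gripper is mounted at the origin on the work surface. World frame = base frame: x ahead of the robot, y to its left, z up, the work surface at z = 0. Lengths are in m, angles in degrees, forces in N, time in s.
With the tool pointing down it reaches from about 0.4 to 0.825 m from the base axis. Payload 7 kg.
Tool frame: the origin (TCP) lies on the centre line of the jaws, within the pads' length; the fingertips stand 19 mm ahead of it and the grasp point (between the pads) is the TCP (r.tips_ahead is the distance from the TCP to the fingertips, in m); z points along the fingers, y is the line along which they close (so a half turn about z gives the same grasp; the last joint's range is limited). The gripper opens to 88 mm and grips with 3 to 60 N. Pads are 19 mm wide; open, the fingers measure 130 mm over their backs; the gripper's body (78 mm by 193 mm) begins 47 mm behind the grasp point.
Start: joints at [-47.091, 20.546, 0.682, 0, -70.136, -16.507], TCP at [0.3, -0.605, 0.246] pointing down, gripper open.
Joint ranges: [-176.03, 176.03], [-82.01, 121.73], [-58.28, 71.71], [-173.87, 95.51], [-174.79, -0.11], [-173.66, 173.66]. Speed limits (degrees/s): [136.94, 136.94, 172.46, 180, 180, 180].

## Interface

Orientations are given as [roll, pitch, yaw] about the fixed x, y, z axes, in that order (R = Rz(yaw) Ry(pitch) Rx(roll)).
In Python, from plant import r, viewer, close_job gives the robot as it stands. The module is installed in compiled form; this text tells all that it offers.
- The arm moves only by the tool arm_command, never from a script. Its arguments are lists of equal length, an entry for each row: "travel": the shift along the world's x, y, z scaled (see below), a list of three; "delta_rot": the turn, a rotation vector about the world's x, y, z scaled (see below), a list of three. In form: {"travel": [[dx, dy, dz], ...], "delta_rot": [[rx, ry, rz], ...]}. A call has 1 to 20 rows; each row is the pose to reach, as a shift and turn from the pose commanded when the call began; what a row does not reach only later rows make up. The controller multiplies each number of a shift by 0.5 m and each number of a turn by 90 degrees. A row lasts 1/8 s, in which the tool goes at most 62.5 mm and 10.7 degrees, less where a joint would pass 70% of its speed; a pose out of reach is approached as far as the arm can. A call with a number of a shift or a turn outside -1 to 1 is refused whole. A call with a gripper value outside its range is refused whole. "grip" is the opening, from 0 (shut) to 1 (fully open), set as the call begins (left out, the last holds). The fingers move at their own pace and stop on an object; "newtons" is the grip in N (left out, the last holds). Time passes only in rows, so rows that repeat a pose let the fingers close. It gives the time, the measured TCP pose, the force, the opening and the grip force at its end, in the units of the state.
- r.get_state(): the state, without advancing time (a new reading comes with each control period).
- viewer.capture(name): name is "scene" or "top"; returns a dict with "img" (400x640x3 uint8, red, green, blue), "camera_matrix" (3x3 intrinsics, pixels), "R" (3x3) and "t" (3): a world point X has camera coordinates R X + t. Camera axes: x right, y down, z forward; pixel columns grow to the right and rows downward; lengths in m; the calibration is good to about 2 mm. A picture is of the moment at which its call begins. There is no depth.
- close_job(): hands the job in; it is judged then, once.
The state is a dict: "time_s": time; "joints": joint angles; "qd": joint speeds; "joint_torque": joint torques, N m; "tcp_pos": TCP position; "eef_rot": TCP orientation; "contact_force": force on the tool from outside, world axes, zero at the start; "moment": the same for the moment, N m; "gripper_width": finger opening in m; "gripper_force": force on a finger pad.
Only numpy, scipy, OpenCV 4.12 (cv2) and the standard library are available. Lean on these libraries where they do the work, as an engineer would, in place of code of your own. Each camera call takes 0.05 s, during which the arm holds its last target. There are 200 camera calls.

## Task

A flat cordless-tool battery pack has been pushed under the low plywood shelf on the left, handle first. Draw it out, put it down and let go of it, then push it by its orange tail, contacts first, under the hood of the empty charger until the yellow-tabbed latch drops behind it and holds it; push firmly but do not ram it. Leave the full pack in the other charger and everything else on the desk where it is.

Things in the scene. Friction and masses are not known exactly. Their poses are not given: they have to be found in the camera images.
- pack: flat battery pack, loose, 0.4 kg: black block 100 long (x), 50 wide, 46 high, brass contacts on its nose (+x end). Origin: centre of the block's underside (nose face x = +50, rear face -50). An orange tail grip sticks out behind to x = -118, 16 wide, 4 to 34 above the underside. Starts flat on the desk, grip inwards under the shelf, about 55 of the nose standing out.
- charger: empty charger, green, fixed. Origin on the desk below the centre of the hood's mouth, +x into the hood. Grey deck 90 wide, 10 high, x = -100 to 156. Before the mouth it is an open apron with two black rails, top 16 above the desk, 56 apart for x = -62 to 0, flaring to 75 apart at x = -100. Hood: x = 0 to 156, 81 wide, top 70 above the desk; channel in it 57 wide, 52 high.
- charger_catch (a point): tip of the hanging latch in the empty charger's channel, at charger x = 26, 48 above the desk. It slopes down inwards: the pack's block lifts it in passing, and it drops behind the block's rear face once that is past it (pack origin about 80 inside the mouth; it then rests at about 77). The tail grip passes below it and stays sticking out of the mouth.
- charger_plate: copper spring plate at the back of the empty charger's channel; origin on the desk below the centre of its face, which is at charger x = 119.5 when unpressed, 46 wide, 12 to 46 above the desk. The nose meets it and can press it up to 16 farther, against up to 11 N; it then presses the pack back against the latch.
- charger_latch (a joint): angle (rad) of the empty charger's latch: 0 hanging down, about 0.2 while the pack's block is beneath it; its yellow tab on the hood's top, just inside the mouth, rises with it
- charger_full: the other charger, same in size and axes, with the full pack latched in it; leave alone
- pack_full: the full pack in the other charger, same shape and axes as the flat pack; leave alone
- shelf: low plywood shelf, fixed: origin on the desk under the centre of its open mouth, +x pointing in; 160 deep, 200 wide, ceiling 56 and top 64 above the desk, side walls 12 thick, closed at the back
- tape: yellow roll of tape lying on top of the shelf, 90 across, 24 high; origin centre of its underside; leave alone
- mug: white mug, 76 across, 90 high; origin centre of its underside; leave alone
- spray: pale spray can, 56 across, 170 high, standing; origin centre of its underside; leave alone
- jar: jar, 70 across, 85 high; origin centre of its underside; leave alone
- wrench: wrench lying flat along its x, 160 long; leave alone
- driver: screwdriver lying flat along its x, 190 long; leave alone
Not all that is in view belongs to the job. What is shaped like the pack but pink or purple is not meant.

How it is judged (in metres and radians):
On the way:
1. the flat pack is out from under the shelf and lies put down, upright and let go (horizontal distance between pack and shelf above 0.12 m and contact force between the fingers and pack below 0.1 N and linear speed of pack below 0.02 m/s and angle between pack's own z axis and vertical below 0.15 rad and height (world z) of pack below 0.03 m), for 0.2 s.
At the end, for the whole second after the job is handed in: The flat pack lies at rest in the empty charger, nose in and right way up: its origin 71 to 88 mm inside the mouth, within 6 mm of the channel's centre line, turned less than 0.1 rad, tilted less than 0.08 rad, with the latch fully down behind it (below 0.06 rad) (x of pack in the frame of charger between 0.071 and 0.088 m and y of pack in the frame of charger between -0.006 and 0.006 m and angle between the x axis of pack and the x axis of charger, either way round below 0.1 rad and angle between pack's own z axis and vertical below 0.08 rad and value of joint charger_latch below 0.06 rad and linear speed of pack below 0.01 m/s); the robot touches nothing.
It fails at once if the flat pack rammed against the spring plate at the back (over 50 N) (contact force between pack and charger_plate above 50 N).
It fails at once if the full pack in the other charger disturbed (moved over 10 mm) (distance of pack_full from where it was at the start of the episode above 0.01 m).
It fails at once if the tape, mug, spray can, jar, wrench or screwdriver disturbed (moved over 25 mm) (distance of any of tape, mug, spray, jar, wrench, driver from where it was at the start of the episode above 0.025 m).
It also fails if it takes over 61 s, if anything falls off the work surface, if the arm or the gripper's body presses on something with over 40 N, if the wrist force passes 120 N, or if a joint passes its speed limit or range.

## Working session

There is one attempt and no reset: what is moved stays moved. The work goes in short steps, Python scripts to look and compute and a tool call to move; the robot and the scene stay as the last step left them, time stands still between calls to the robot, and variables do not carry over. Pictures are saved under pics/ and viewed, at most 10 in all, crops included, and the job is handed in when it is done.

Besides the shell and the picture viewer there is one more tool, called after ">>>" as name(argument=value, ...) on one line, values as JSON. arm_command: Moves the arm, as the interface text tells. Shifts and turns lie within -1 to 1; 1 stands for 0.5 m of shift or 90 degrees of turn. Its arguments: {"type":"object","properties":{"travel":{"type":"array"},"delta_rot":{"type":"array"},"grip":{"type":"number"},"newtons":{"type":"number"}},"required":["travel","delta_rot"]}

```bash
mkdir -p pics
cat > h.py <<'E'
import numpy as np, cv2, json
def ray(c,u,v,z):
    K,R,t=[np.array(c[k]) for k in("camera_matrix","R","t")]
    o=-R.T@t; d=R.T@np.linalg.inv(K)@np.array([u,v,1.])
    return o+d*(z-o[2])/d[2]
def proj(c,X):
    K,R,t=[np.array(c[k]) for k in("camera_matrix","R","t")]
    p=K@(R@np.array(X,float)+t); return p[:2]/p[2]
E
python3 - <<'E'
from plant import r,viewer
import cv2,pickle,numpy as np
for n in("scene","top"):
    c=viewer.capture(n); pickle.dump({k:np.array(v) for k,v in c.items()},open(n+"0.pkl","wb"))
    cv2.imwrite(f"pics/{n}0.png",c["img"][:,:,::-1])
    print(n,-np.array(c["R"]).T@c["t"])
print(r.get_state())
E
```

```text
scene [0.95496988 0.64806319 0.93060445]
top [ 0.4224822  -0.09515798  1.16999237]
{'time_s': 0.1, 'joints': array([-4.70909529e+01,  2.05860836e+01,  6.40481616e-01, -1.74327304e-02,
       -7.01343418e+01, -1.65103876e+01]), 'qd': array([ 0.125562  ,  0.00911037,  0.15958873,  0.14461051, -0.03674273,
        0.07769185]), 'joint_torque': array([-4.82321557e-03, -5.84161627e+01,  2.93748611e+01,  7.01576695e+00,
        1.00813323e-02, -7.14292037e-05]), 'tcp_pos': array([ 0.29996067, -0.60425527,  0.24474246]), 'eef_rot': array([ 1.79918695e+02, -7.00800099e-03, -1.53607271e+02]), 'contact_force': array([ 0.48299708,  0.63837707, -0.53040402]), 'moment': array([ 2.63217505e-02,  6.83836111e-03, -5.52989251e-05]), 'gripper_force': 0.0, 'gripper_width': 0.08737212549970924}
```

View pics/scene0.png

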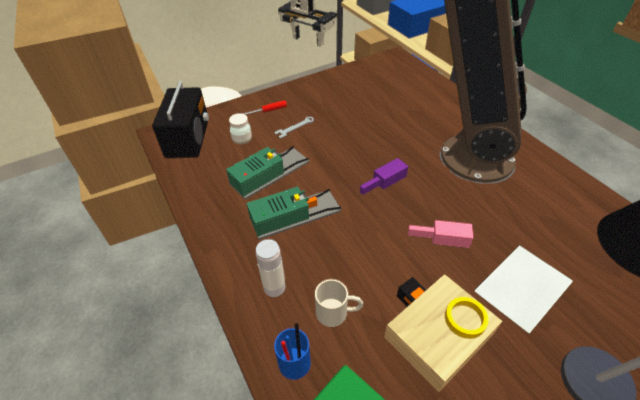

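View pics/top0.png

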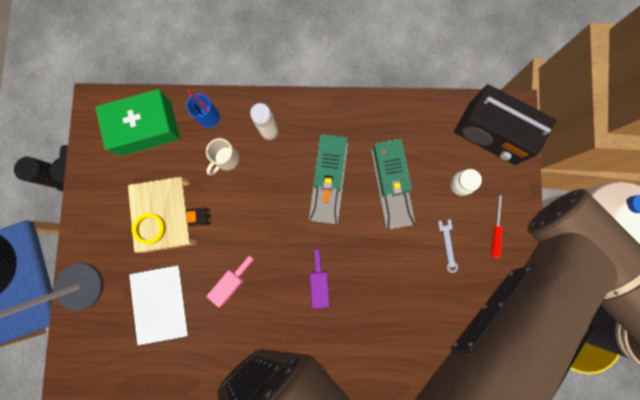

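Candidates for the pack in the top view are: black block at the shelf mouth (199,216), pink lookalike (228,285), purple lookalike (319,285), and full pack's tail in the left charger (327,196). I choose the black one at the shelf. The empty charger is the right one (393,185). Next is a close crop of both.

Run:
```python
import pickle,cv2,numpy as np
a=pickle.load(open("top0.pkl","rb"))["img"][:,:,::-1]
A=cv2.resize(np.ascontiguousarray(a[170:260,120:220]),None,fx=6,fy=6,interpolation=cv2.INTER_CUBIC)
B=cv2.resize(np.ascontiguousarray(a[130:235,300:420]),None,fx=5,fy=5,interpolation=cv2.INTER_CUBIC)
cv2.imwrite("pics/cA.png",A);cv2.imwrite("pics/cB.png",B)
```

```text
(no output)
```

View pics/cA.png

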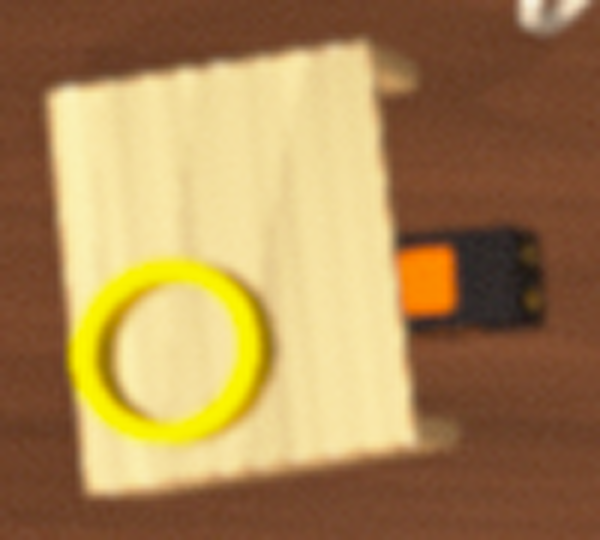

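View pics/cB.png

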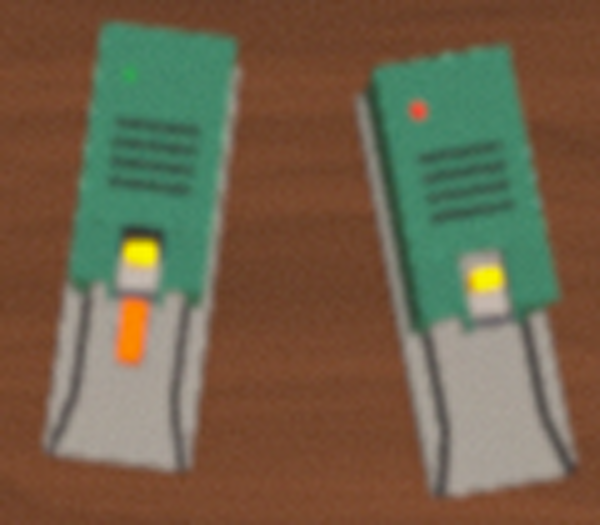

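Crop A: the black pack with an orange label and brass contacts on its nose (about 530,280) sticks out of the shelf, so this is the right one. Crop B: the right charger has no tail and a red light, so it is empty. Its hood corners are (373,68), (510,45), (558,298) and (415,330), and its deck front is (438,495) to (575,475).

Run:
```python
import pickle,numpy as np
from h import *
c=pickle.load(open("top0.pkl","rb"))
def P(x,y,z,o,f): return ray(c,o[0]+(x+.5)/f-.5,o[1]+(y+.5)/f-.5,z)
A=lambda x,y,z:P(x,y,z,(120,170),6); B=lambda x,y,z:P(x,y,z,(300,130),5)
def ang(a,b): d=b-a; return np.degrees(np.arctan2(d[1],d[0]))
def show(n,q):
    print(n,*[np.round(p[:2],4) for p in q]); print("  len",[round(float(np.linalg.norm(q[i]-q[(i+1)%4])),4) for i in range(len(q))],"ang",[round(ang(q[i],q[(i+1)%4]),1) for i in range(len(q))])
show("shelf",[A(45,90,.064),A(367,40,.064),A(415,445,.064),A(88,495,.064)])
h=[B(415,330,.07),B(373,68,.07),B(510,45,.07),B(558,298,.07)]; show("hood",h)
d=[B(438,495,.01),B(575,475,.01)]; print(d)
m=(h[0]+h[3])/2; bk=(h[1]+h[2])/2; dm=(d[0]+d[1])/2
print("mouth",m,"back",bk,"deckfront",dm,"ang",ang(m,bk),ang(dm,bk),ang(dm,m),np.linalg.norm(dm-bk))
print("rails end",B(437,490,.016),B(573,470,.016),"rails mouth",B(432,330,.016),B(530,313,.016))
print("pack top", A(520,232,.046),A(525,325,.046)); print("pack bottom",A(545,322,0),A(537,235,0))
print("orange",[A(x,y,.046)[:2] for x,y in((402,248),(455,243),(458,308),(408,315))])
h=[B(75,288,.07),B(103,23,.07),B(238,40,.07),B(197,303,.07)]; show("full",h)
```

```text
shelf [0.6034 0.5096] [0.6316 0.351 ] [0.4325 0.3141] [0.4051 0.4718]
  len [0.1611, 0.2024, 0.16, 0.2019] ang [np.float64(-79.9), np.float64(-169.5), np.float64(99.9), np.float64(10.8)]
hood [ 0.5844 -0.2477] [ 0.7412 -0.2223] [ 0.7567 -0.3036] [ 0.6049 -0.3312]
  len [0.1589, 0.0827, 0.1543, 0.0859] ang [np.float64(9.2), np.float64(-79.2), np.float64(-169.7), np.float64(103.8)]
[array([ 0.491877  , -0.27038226,  0.01      ]), array([ 0.50580852, -0.3537314 ,  0.01      ])]
mouth [ 0.59466912 -0.28945155  0.07      ] back [ 0.74898406 -0.26295778  0.07      ] deckfront [ 0.49884276 -0.31205683  0.01      ] ang 9.741927097777294 11.10513543566507 13.273321118737625 0.26188047759663646
rails end [ 0.49453804 -0.26886533  0.016     ] [ 0.5083906  -0.35120483  0.016     ] rails mouth [ 0.59254338 -0.2656322   0.016     ] [ 0.604259   -0.32557291  0.016     ]
pack top [0.539309  0.2750914 0.046    ] [0.4930061  0.26985748 0.046     ]
pack bottom [0.49765552 0.27452422 0.        ] [0.54270493 0.28130112 0.        ]
orange [array([0.53010547, 0.33363595]), array([0.53314443, 0.30727492]), array([0.50075756, 0.303747  ]), array([0.49676565, 0.32845553])]
full [ 0.6054 -0.0484] [ 0.7659 -0.0612] [ 0.7569 -0.1419] [ 0.5979 -0.1202]
  len [0.1611, 0.0812, 0.1605, 0.0721] ang [np.float64(-4.5), np.float64(-96.4), np.float64(172.2), np.float64(84.0)]
```

```bash
cat >> h.py <<'E'
def box(c,img,f,o,pose,x0,x1,w,z0,z1,col):
    x,y,a=pose; a=np.radians(a); cs,sn=np.cos(a),np.sin(a)
    q=[proj(c,(x+cs*X-sn*Y,y+sn*X+cs*Y,Z)) for Z in(z0,z1) for X,Y in((x0,-w/2),(x1,-w/2),(x1,w/2),(x0,w/2))]
    q=[tuple(int(v) for v in ((p-np.array(o)+.5)*f-.5)) for p in q]
    for i in range(4):
        for a_,b_ in((i,(i+1)%4),(4+i,4+(i+1)%4),(i,i+4)): cv2.line(img,q[a_],q[b_],col,1)
def crop(c,o,wh,f):
    a=np.ascontiguousarray(np.array(c["img"])[o[1]:o[1]+wh[1],o[0]:o[0]+wh[0],::-1])
    return cv2.resize(a,None,fx=f,fy=f,interpolation=cv2.INTER_CUBIC)
E
python3 - <<'E'
import pickle
from h import *
T=pickle.load(open("top0.pkl","rb"));S=pickle.load(open("scene0.pkl","rb"))
ch=(.5955,-.2905,10.5); n=np.array([.518,.275]); a=-81; pk=(*(n-.05*np.array([np.cos(np.radians(a)),np.sin(np.radians(a))])),a)
print(pk)
ims=[]
for c,o1,o2 in((T,(160,180),(360,130)),(S,(370,250),(215,130))):
    for o,wh in((o1,(80,60)),(o2,(100 if c is T else 110,105))):
        f=4; im=crop(c,o,(100,75) if o is o1 else (100,75),f)
        box(c,im,f,o,pk,-.05,.05,.05,0,.046,(255,255,0)); box(c,im,f,o,ch,0,.156,.081,.01,.07,(255,0,255)); box(c,im,f,o,ch,-.1,.156,.09,0,.01,(0,255,255)); ims.append(im)
cv2.imwrite("pics/ov.png",np.vstack([np.hstack(ims[:2]),np.hstack(ims[2:])]))
print("mug rim",ray(T,227,155,.09),"handle",ray(T,212,170,.05), "scene mug", ray(S,331,288,.09))
E
```

```text
(np.float64(0.5101782767479884), np.float64(0.3243844170297569), -81)
mug rim [0.69229547 0.20901519 0.09      ] handle [0.65519081 0.26323252 0.05      ] scene mug [0.69663493 0.22274141 0.09      ]
```

View pics/ov.png

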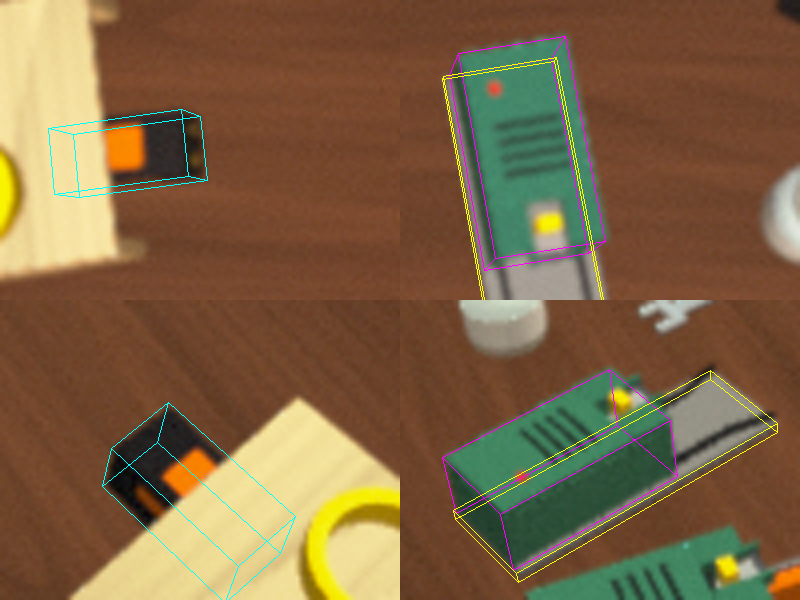

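The overlay shows the charger fits (mouth about (.5955,-.2905), yaw 10.5°). The pack's nose is about (.517,.275), and its yaw is nearer -86°. Moving over.

>>> arm_command(travel=[[0.24,1,-0.05],[0.24,1,-0.05],[0.24,1,-0.05],[0.24,1,-0.05],[0.24,1,-0.05],[0.24,1,-0.05],[0.24,1,-0.05],[0.24,1,-0.05],[0.24,1,-0.05]], delta_rot=[[0,0,0.75],[0,0,0.75],[0,0,0.75],[0,0,0.75],[0,0,0.75],[0,0,0.75],[0,0,0.75],[0,0,0.75],[0,0,0.75]], grip=0.85, newtons=30)

```text
time_s: 1.23
tcp_pos: [0.4204, -0.1017, 0.2205]
eef_rot: [-180.0, 0.0, -85.9]
contact_force: [0.1, -0.8, -0.1]
gripper_width: 0.0744
gripper_force: 0.0
```

>>> arm_command(travel=[[0.192,0.794,-0.14],[0.192,0.794,-0.14],[0.192,0.794,-0.14],[0.192,0.794,-0.14],[0.192,0.794,-0.14],[0.192,0.794,-0.14],[0.192,0.794,-0.14],[0.192,0.794,-0.14],[0.192,0.794,-0.14],[0.192,0.794,-0.14]], delta_rot=[[0,0,0],[0,0,0],[0,0,0],[0,0,0],[0,0,0],[0,0,0],[0,0,0],[0,0,0],[0,0,0],[0,0,0]])

```text
time_s: 2.48
tcp_pos: [0.5162, 0.2913, 0.1508]
eef_rot: [-180.0, 0.0, -86.2]
contact_force: [0.3, 0.6, -0.0]
gripper_width: 0.0742
gripper_force: 0.0
```

>>> arm_command(travel=[[0,0,-0.1],[0,0,-0.18],[0,0,-0.23],[0,0,-0.242],[0,0,-0.242]], delta_rot=[[0,0,0],[0,0,0],[0,0,0],[0,0,0],[0,0,0]])

```text
time_s: 3.1
tcp_pos: [0.5165, 0.2922, 0.0303]
eef_rot: [-180.0, 0.0, -86.1]
contact_force: [0.1, -0.3, -0.2]
gripper_width: 0.0744
gripper_force: 0.0
```

>>> arm_command(travel=[[0,0,0],[0,0,0],[0,0,0],[0,0,0],[0,0,0],[0,0,0]], delta_rot=[[0,0,0],[0,0,0],[0,0,0],[0,0,0],[0,0,0],[0,0,0]], grip=0.45, newtons=30)

```text
time_s: 3.85
tcp_pos: [0.5167, 0.2928, 0.0304]
eef_rot: [-179.9, 0.0, -86.1]
contact_force: [0.2, -0.9, 6.9]
gripper_width: 0.0504
gripper_force: 29.8
```

>>> arm_command(travel=[[0.002,-0.03,0.001],[0.005,-0.07,0.001],[0.008,-0.12,0.001],[0.012,-0.17,0.001],[0.016,-0.22,0.001],[0.02,-0.27,0.001],[0.023,-0.32,0.001],[0.026,-0.36,0.001],[0.028,-0.39,0],[0.028,-0.4,0],[0.028,-0.4,0]], delta_rot=[[0,0,0],[0,0,0],[0,0,0],[0,0,0],[0,0,0],[0,0,0],[0,0,0],[0,0,0],[0,0,0],[0,0,0],[0,0,0]])

```text
time_s: 5.22
tcp_pos: [0.5311, 0.0915, 0.0304]
eef_rot: [-179.9, 0.0, -86.1]
contact_force: [2.9, 0.7, 7.2]
gripper_width: 0.0498
gripper_force: 29.6
```

>>> arm_command(travel=[[0,0,0],[0,0,0],[0,0,0],[0,0,0],[0,0,0],[0,0,0],[0,0,0]], delta_rot=[[0,0,0],[0,0,0],[0,0,0],[0,0,0],[0,0,0],[0,0,0],[0,0,0]], grip=0.85)

```text
time_s: 6.1
tcp_pos: [0.5301, 0.0925, 0.0296]
eef_rot: [180.0, -0.0, -86.1]
contact_force: [-0.6, -0.4, 0.9]
gripper_width: 0.0747
gripper_force: 0.0
```

>>> arm_command(travel=[[0,0,0.1],[0,0,0.2],[0,-0.1,0.3],[0,-0.2,0.3],[0,-0.25,0.3]], delta_rot=[[0,0,0],[0,0,0],[0,0,0],[0,0,0],[0,0,0]])

```text
time_s: 6.72
tcp_pos: [0.5301, -0.0344, 0.1809]
eef_rot: [-179.9, 0.0, -86.2]
contact_force: [0.2, -0.0, -0.6]
gripper_width: 0.0746
gripper_force: 0.0
```

Run:
```python
from plant import r,viewer
from h import *
import pickle
ims=[]
for n,o in(("top",(190,170)),("scene",(330,180))):
    c=viewer.capture(n); pickle.dump({k:np.array(v) for k,v in c.items()},open(n+"1.pkl","wb"))
    ims.append(crop(c,o,(100,100),4))
cv2.imwrite("pics/p1.png",np.hstack(ims))
```

```text
(no output)
```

View pics/p1.png

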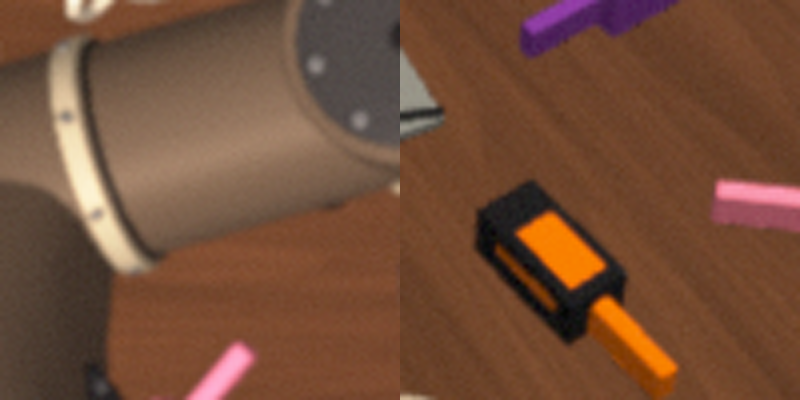

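The scene crop shows the pack upright and free on the desk. Block top corners are about (482,210), (537,182), (626,268) and (572,308), and the tail's tip is at (665,378).

Run:
```python
import pickle
from h import *
S=pickle.load(open("scene1.pkl","rb"))
P=lambda x,y,z:ray(S,330+(x-400+.5)/4-.5,180+(y+.5)/4-.5,z)[:2]
b=np.array([P(482,210,.046),P(537,182,.046),P(626,268,.046),P(572,308,.046)])
l=np.array([P(517,235,.046),P(553,210,.046),P(607,265,.046),P(570,290,.046)])
t=(P(677,370,.034)+P(653,378,.034))/2
for q in(b,l):
    n=(q[0]+q[1])/2;e=(q[2]+q[3])/2;d=n-e
    print(q.round(4).tolist(),q.mean(0).round(4),np.linalg.norm(d),np.linalg.norm(q[0]-q[1]),np.degrees(np.arctan2(d[1],d[0])))
d=b.mean(0)-t; print("tail",t,np.linalg.norm(d),np.degrees(np.arctan2(d[1],d[0])))
```

```text
[[0.5507, 0.08], [0.5053, 0.0787], [0.4959, 0.1683], [0.5442, 0.1763]] [0.524  0.1258] 0.09330291034553352 0.04542887858311908 -85.13167073908363
[[0.5421, 0.1095], [0.5096, 0.1043], [0.5051, 0.16], [0.5373, 0.1641]] [0.5235 0.1345] 0.05531877357054468 0.032896750419597845 -85.18190559268857
tail [0.51712918 0.24074565] 0.1151412495054351 -86.56483591183827
```

>>> arm_command(travel=[[-0.011,0.12,-0.05],[-0.011,0.24,-0.05],[-0.011,0.34,-0.06],[-0.011,0.368,-0.12],[-0.011,0.368,-0.2],[-0.011,0.368,-0.27],[-0.011,0.368,-0.298],[-0.011,0.368,-0.298]], delta_rot=[[0,0,0],[0,0,0],[0,0,0],[0,0,0],[0,0,0],[0,0,0],[0,0,0],[0,0,0]])

```text
time_s: 7.82
tcp_pos: [0.5243, 0.1515, 0.03]
eef_rot: [179.9, -0.1, -86.1]
contact_force: [1.5, -0.5, 0.6]
gripper_width: 0.0746
gripper_force: 0.0
```

>>> arm_command(travel=[[0,0,0],[0,0,0],[0,0,0],[0,0,0],[0,0,0],[0,0,0]], delta_rot=[[0,0,0],[0,0,0],[0,0,0],[0,0,0],[0,0,0],[0,0,0]], grip=0.45, newtons=30)

```text
time_s: 8.57
tcp_pos: [0.5252, 0.1517, 0.0315]
eef_rot: [-179.9, 0.0, -86.1]
contact_force: [-0.7, -0.0, 6.6]
gripper_width: 0.0504
gripper_force: 29.7
```

>>> arm_command(travel=[[0,0,0.06],[0,0,0.16],[0,0,0.24],[-0.02,-0.1,0.24],[-0.04,-0.2,0.24],[-0.06,-0.3,0.24],[-0.07,-0.4,0.24],[-0.08,-0.5,0.24],[-0.09,-0.6,0.24],[-0.11,-0.7,0.24],[-0.12,-0.8,0.24],[-0.13,-0.88,0.24],[-0.134,-0.934,0.24],[-0.134,-0.934,0.24],[-0.134,-0.934,0.24]], delta_rot=[[0,0,0],[0,0,0],[0,0,0],[0,0,0.09],[0,0,0.19],[0,0,0.29],[0,0,0.39],[0,0,0.49],[0,0,0.59],[0,0,0.69],[0,0,0.79],[0,0,0.89],[0,0,0.97],[0,0,0.97],[0,0,0.97]])

```text
time_s: 10.45
tcp_pos: [0.4568, -0.3151, 0.1498]
eef_rot: [-179.9, 0.1, 1.1]
contact_force: [-0.0, -0.4, -4.5]
gripper_width: 0.05
gripper_force: 29.8
```

>>> arm_command(travel=[[0,0,-0.05],[0,0,-0.1],[0,0,-0.14],[0,0,-0.14]], delta_rot=[[0,0,0.06],[0,0,0.103],[0,0,0.103],[0,0,0.103]])

```text
time_s: 10.95
tcp_pos: [0.4565, -0.3142, 0.0791]
eef_rot: [-179.9, 0.2, 10.5]
contact_force: [-0.4, -0.4, -4.2]
gripper_width: 0.05
gripper_force: 29.8
```

Run:
```python
from plant import r,viewer
from h import *
import pickle
s=r.get_state(); print(s["tcp_pos"],s["eef_rot"],s["joints"])
ims=[]
ch=(.5955,-.2905,10.5)
for n,o in(("top",(350,140)),("scene",(215,120))):
    c=viewer.capture(n); pickle.dump({k:np.array(v) for k,v in c.items()},open(n+"2.pkl","wb"))
    im=crop(c,o,(130,130),3)
    box(c,im,3,o,ch,-.1,.156,.09,0,.01,(0,255,255)); box(c,im,3,o,ch,0,.156,.081,.01,.07,(255,0,255))
    ims.append(im)
cv2.imwrite("pics/p2.png",np.hstack(ims))
```

```text
[ 0.45651488 -0.31424299  0.07914954] [-179.88971149    0.18380791   10.47500248] [-1.43101697e+01  1.89484320e+01 -2.63530456e+01 -3.26822641e-02
 -4.49116383e+01  1.14808184e+02]
```

View pics/p2.png

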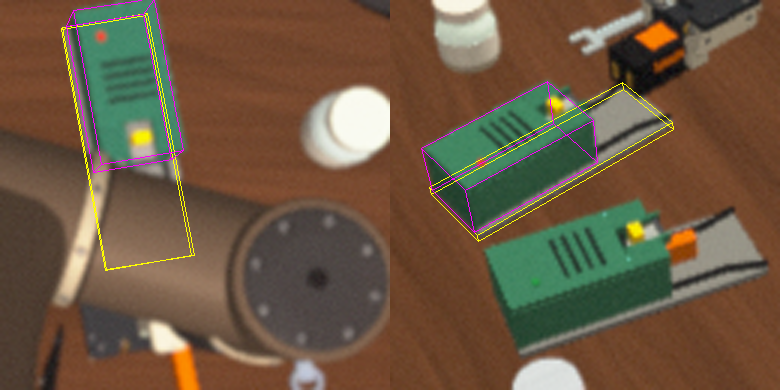

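The scene view shows the pack held level short of the charger, nose towards it at about (625,80). I'll refine the charger pose by fitting the hood's green silhouette in both cameras.

```bash
cat > fit.py <<'E'
import pickle
from h import *
from scipy.optimize import minimize
def hull(c,p,x0,x1,w,z0,z1,F):
    x,y,a=p; a=np.radians(a); cs,sn=np.cos(a),np.sin(a)
    q=np.array([proj(c,(x+cs*X-sn*Y,y+sn*X+cs*Y,Z)) for Z in(z0,z1) for X in(x0,x1) for Y in(-w/2,w/2)])
    m=np.zeros((400*F,640*F),np.uint8)
    cv2.fillConvexPoly(m,cv2.convexHull(np.round(((q+.5)*F-.5)*16).astype(np.int32)),1,shift=4); return m
def fit(c,M,p0,dims):
    F=4; M=cv2.resize(M.astype(np.float32),None,fx=F,fy=F,interpolation=cv2.INTER_LINEAR)>.5
    def cost(d):
        h=hull(c,(p0[0]+d[0]/1e3,p0[1]+d[1]/1e3,p0[2]+d[2]),*dims,F)>0
        return np.logical_xor(h,M).sum()/M.sum()
    s=minimize(cost,[0,0,0],method="Nelder-Mead",options=dict(initial_simplex=[[0,0,0],[6,0,0],[0,6,0],[0,0,3]],xatol=.05,fatol=1e-5))
    return s.x,s.fun
E
python3 - <<'E'
from fit import *
for n,(u,v) in(("top0",(393,160)),("scene0",(255,170))):
    c=pickle.load(open(n+".pkl","rb")); im=c["img"].astype(int)
    g=((im[:,:,1]>im[:,:,0]*1.25)&(im[:,:,1]>im[:,:,2]*1.03)&(im[:,:,1]>25)).astype(np.uint8)
    g=cv2.morphologyEx(g,cv2.MORPH_CLOSE,np.ones((7,7),np.uint8))
    k,L=cv2.connectedComponents(g); M=L==L[v,u]; print(n,M.sum())
    print(fit(c,M,(.5955,-.2905,10.5),(0,.156,.081,.01,.07)))
E
```

```text
top0 1429
(array([ 1.71522625, -1.15431765, -0.83152495]), np.float64(0.17279090113735784))
scene0 1648
(array([-2.32593817, -6.65840734,  1.70747994]), np.float64(0.05719921104536489))
```

Run:
```python
from fit import *
ims=[]
for n,(u,v),o in(("top0",(393,160),(360,120)),("scene0",(255,170),(215,135))):
    c=pickle.load(open(n+".pkl","rb")); hsv=cv2.cvtColor(c["img"],cv2.COLOR_RGB2HSV)
    g=((hsv[...,0]>62)&(hsv[...,0]<100)&(hsv[...,1]>70)&(hsv[...,2]>20)).astype(np.uint8)
    g=cv2.morphologyEx(g,cv2.MORPH_CLOSE,np.ones((9,9),np.uint8))
    k,L=cv2.connectedComponents(g); M=L==L[v,u]; print(n,M.sum())
    p0=np.array((.5955,-.2905,10.5)); d,f=fit(c,M,p0,(0,.156,.081,.01,.07)); p=p0+d*[1e-3,1e-3,1]; print(p,f)
    im=crop(c,o,(100,120),4)
    box(c,im,4,o,p,-.1,.156,.09,0,.01,(0,255,255)); box(c,im,4,o,p,0,.156,.081,.01,.07,(255,0,255))
    cn,_=cv2.findContours(cv2.resize(M.astype(np.uint8)[o[1]:o[1]+120,o[0]:o[0]+100],None,fx=4,fy=4,interpolation=0),0,2); cv2.drawContours(im,cn,-1,(0,0,255),1)
    ims.append(im)
cv2.imwrite("pics/f.png",np.hstack(ims))
```

```text
top0 1414
[ 0.5964211  -0.29103389  9.72802997] 0.18417329796640142
scene0 3560
[ 0.59177959 -0.29683297 13.01349756] 0.5802549336329799
```

View pics/f.png

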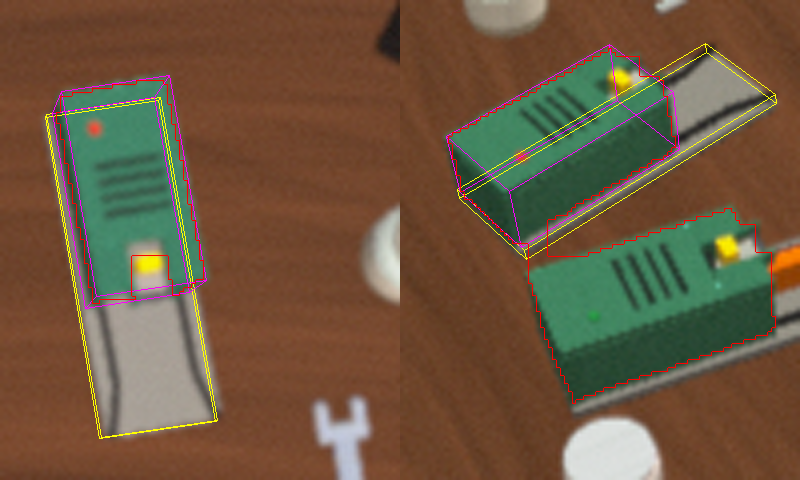

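The overlays agree to about 3 mm: charger mouth near (.595,-.294), yaw about 11.3°. I'll lower to just above the apron, then slide in while watching lateral force.

>>> arm_command(travel=[[0.002,-0.014,0],[0.002,-0.014,-0.03],[0.002,-0.014,-0.06],[0.002,-0.014,-0.071],[0.002,-0.014,-0.071],[0.002,-0.014,-0.071]], delta_rot=[[0,0,0.009],[0,0,0.009],[0,0,0.009],[0,0,0.009],[0,0,0.009],[0,0,0.009]])

```text
time_s: 11.8
tcp_pos: [0.4589, -0.3227, 0.0452]
eef_rot: [180.0, -0.0, 11.3]
contact_force: [-1.0, 0.2, -5.8]
gripper_width: 0.0501
gripper_force: 29.8
```

>>> arm_command(travel=[[0.02,0.004,0],[0.04,0.008,0],[0.06,0.012,0],[0.07,0.014,0],[0.07,0.014,0],[0.07,0.014,0]], delta_rot=[[0,0,0],[0,0,0],[0,0,0],[0,0,0],[0,0,0],[0,0,0]])

```text
time_s: 12.55
tcp_pos: [0.4933, -0.3155, 0.0449]
eef_rot: [-180.0, 0.0, 11.3]
contact_force: [0.5, -0.9, -4.7]
gripper_width: 0.0504
gripper_force: 29.8
```

>>> arm_command(travel=[[0,0,-0.004],[0.01,0.002,-0.004],[0.02,0.004,-0.004],[0.03,0.006,-0.004],[0.03,0.006,-0.004]], delta_rot=[[0,0,0],[0,0,0],[0,0,0],[0,0,0],[0,0,0]])

```text
time_s: 13.18
tcp_pos: [0.5092, -0.3125, 0.043]
eef_rot: [180.0, -0.0, 11.3]
contact_force: [0.3, 0.1, -4.5]
gripper_width: 0.0499
gripper_force: 29.8
```

Run:
```python
from plant import r,viewer
from h import *
import pickle
s=r.get_state(); print(s["tcp_pos"],s["contact_force"],s["moment"])
c=viewer.capture("scene"); pickle.dump({k:np.array(v) for k,v in c.items()},open("scene3.pkl","wb"))
o=(245,110); f=8; cv2.imwrite("pics/p3.png",crop(c,o,(95,70),f))
```

```text
[ 0.50918945 -0.31249087  0.04304372] [ 0.30098803  0.13235964 -4.54662018] [-0.06767851  0.22960068 -0.04146121]
```

View pics/p3.png

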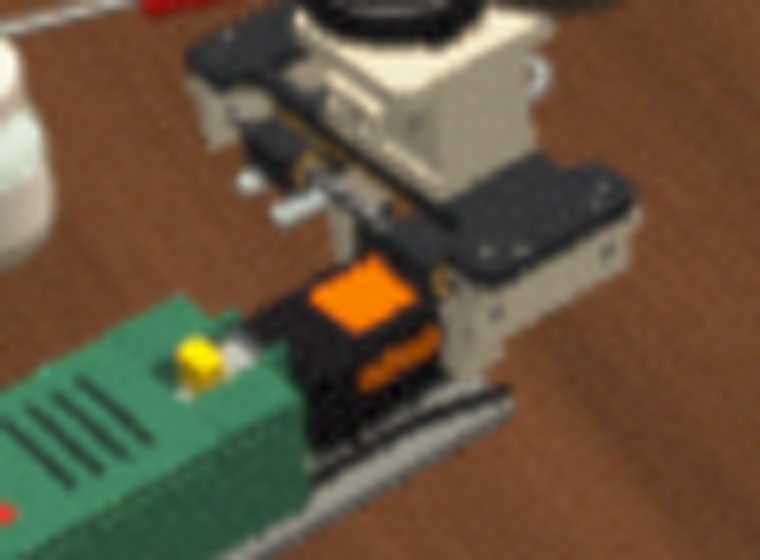

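The nose is between the rails, lined up with the mouth and with no side force. Advancing into the hood.

>>> arm_command(travel=[[0.015,0.003,0],[0.03,0.006,0],[0.045,0.009,0],[0.06,0.012,0],[0.06,0.012,0]], delta_rot=[[0,0,0],[0,0,0],[0,0,0],[0,0,0],[0,0,0]])

```text
time_s: 13.85
tcp_pos: [0.5389, -0.3062, 0.0425]
eef_rot: [-180.0, 0.0, 11.3]
contact_force: [-0.2, 0.9, -8.4]
gripper_width: 0.05
gripper_force: 29.8
```

>>> arm_command(travel=[[0,0,-0.002],[0,0,-0.004],[0,0,-0.004]], delta_rot=[[0,0,0],[0,0,0],[0,0,0]])

```text
time_s: 14.22
tcp_pos: [0.5387, -0.3065, 0.0416]
eef_rot: [180.0, -0.0, 11.3]
contact_force: [-4.2, 3.5, -1.6]
gripper_width: 0.0502
gripper_force: 29.9
```

>>> arm_command(travel=[[0,0,0],[0,0,0],[0,0,0],[0,0,0],[0,0,0]], delta_rot=[[0,0,0],[0,0,0],[0,0,0],[0,0,0],[0,0,0]], grip=0.8)

```text
time_s: 14.85
tcp_pos: [0.5387, -0.3067, 0.0411]
eef_rot: [180.0, -0.0, 11.3]
contact_force: [0.1, 0.2, 0.2]
gripper_width: 0.0702
gripper_force: 0.0
```

>>> arm_command(travel=[[0,0,0.06],[0,0,0.12],[-0.08,-0.016,0.12],[-0.16,-0.032,0.12],[-0.24,-0.048,0.12],[-0.24,-0.048,0.12]], delta_rot=[[0,0,0],[0,0,0],[0,0,0],[0,0,0],[0,0,0],[0,0,0]])

```text
time_s: 15.6
tcp_pos: [0.416, -0.3307, 0.1013]
eef_rot: [-180.0, 0.0, 11.2]
contact_force: [-0.1, -0.0, -0.3]
gripper_width: 0.0701
gripper_force: 0.0
```

>>> arm_command(travel=[[0,0,0],[0,0,0],[0,0,0],[0,0,-0.04],[0,0,-0.1],[0,0,-0.12],[0,0,-0.12]], delta_rot=[[0,0,0],[0,0,0],[0,0,0],[0,0,0],[0,0,0],[0,0,0],[0,0,0]], grip=0)

```text
time_s: 16.48
tcp_pos: [0.4185, -0.3305, 0.0406]
eef_rot: [-180.0, 0.1, 11.3]
contact_force: [0.3, -0.2, 0.4]
gripper_width: 0.0058
gripper_force: 0.0
```

Run:
```python
from plant import r,viewer
from h import *
import pickle
s=r.get_state(); print(s["tcp_pos"],s["contact_force"],s["gripper_width"])
c=viewer.capture("scene"); pickle.dump({k:np.array(v) for k,v in c.items()},open("scene4.pkl","wb"))
p=s["tcp_pos"][:2]-np.array([.595,-.294]); a=np.radians(11.3); print("in charger",p@[np.cos(a),np.sin(a)],p@[-np.sin(a),np.cos(a)])
hsv=cv2.cvtColor(np.array(c["img"]),cv2.COLOR_RGB2HSV); o=(245,100)
m=((hsv[...,0]>6)&(hsv[...,0]<16)&(hsv[...,1]>220)&(hsv[...,2]>120)).astype(np.uint8)
k,L,st,ce=cv2.connectedComponentsWithStats(m)
for i in range(1,k):
    if st[i,4]>15: print(st[i],ce[i])
```

```text
[ 0.41853258 -0.33048034  0.04060394] [ 0.28620698 -0.22502857  0.39876047] 0.005754152606438643
in charger -0.1801947180468916 -0.0011950507297345191
[296 138  16  14 119] [304.78151261 144.10084034]
[277 144  18  12  84] [285.83333333 149.21428571]
[284 153  13  10  26] [289.65384615 157.61538462]
[308 197   8  10  56] [311.82142857 201.55357143]
```

>>> arm_command(travel=[[0.02,0.004,0],[0.039,0.008,0],[0.055,0.011,0],[0.07,0.014,0],[0.085,0.017,0],[0.1,0.02,0],[0.1,0.02,0]], delta_rot=[[0,0,0],[0,0,0],[0,0,0],[0,0,0],[0,0,0],[0,0,0],[0,0,0]])

```text
time_s: 17.4
tcp_pos: [0.4672, -0.3202, 0.0409]
eef_rot: [-179.9, 0.2, 11.3]
contact_force: [-5.4, -1.2, 1.4]
gripper_width: 0.0006
gripper_force: 2.7
```

>>> arm_command(travel=[[0.015,0.003,0],[0.03,0.006,0],[0.045,0.009,0],[0.06,0.012,0],[0.075,0.015,0],[0.088,0.018,0],[0.088,0.018,0]], delta_rot=[[0,0,0],[0,0,0],[0,0,0],[0,0,0],[0,0,0],[0,0,0],[0,0,0]])

```text
time_s: 18.27
tcp_pos: [0.5114, -0.3113, 0.0409]
eef_rot: [-179.9, 0.2, 11.3]
contact_force: [-5.3, -0.0, 1.6]
gripper_width: 0.0006
gripper_force: 2.6
```

>>> arm_command(travel=[[0.01,0.002,0],[0.02,0.004,0],[0.03,0.006,0],[0.04,0.008,0],[0.047,0.009,0],[0.047,0.009,0]], delta_rot=[[0,0,0],[0,0,0],[0,0,0],[0,0,0],[0,0,0],[0,0,0]])

```text
time_s: 19.02
tcp_pos: [0.5343, -0.3068, 0.0409]
eef_rot: [-179.9, 0.2, 11.3]
contact_force: [-6.0, -2.3, 2.9]
gripper_width: 0.0002
gripper_force: 3.4
```

>>> arm_command(travel=[[0.002,0,0],[0.004,0.001,0],[0.006,0.001,0],[0.008,0.0016,0],[0.01,0.002,0],[0.01,0.002,0]], delta_rot=[[0,0,0],[0,0,0],[0,0,0],[0,0,0],[0,0,0],[0,0,0]])

```text
time_s: 19.77
tcp_pos: [0.5388, -0.3059, 0.0409]
eef_rot: [-179.9, 0.3, 11.3]
contact_force: [-8.2, -0.4, 4.1]
gripper_width: 0.0005
gripper_force: 4.1
```

>>> arm_command(travel=[[0.002,0,0],[0.004,0.001,0],[0.006,0.001,0],[0.008,0.0016,0],[0.01,0.002,0],[0.01,0.002,0]], delta_rot=[[0,0,0],[0,0,0],[0,0,0],[0,0,0],[0,0,0],[0,0,0]])

```text
time_s: 20.52
tcp_pos: [0.5419, -0.305, 0.0408]
eef_rot: [-179.8, 0.4, 11.2]
contact_force: [-13.5, -3.2, 7.3]
gripper_width: 0.0002
gripper_force: 6.7
```

>>> arm_command(travel=[[0.002,0,0],[0.004,0.001,0],[0.006,0.001,0],[0.008,0.0016,0],[0.008,0.0016,0],[0.008,0.0016,0]], delta_rot=[[0,0,0],[0,0,0],[0,0,0],[0,0,0],[0,0,0],[0,0,0]])

```text
time_s: 21.28
tcp_pos: [0.5443, -0.3043, 0.0406]
eef_rot: [-179.8, 0.6, 11.2]
contact_force: [-17.2, -3.6, 10.0]
gripper_width: 0.0004
gripper_force: 8.7
```

>>> arm_command(travel=[[0.002,0,0],[0.004,0.001,0],[0.006,0.001,0],[0.008,0.0016,0],[0.008,0.0016,0],[0.008,0.0016,0]], delta_rot=[[0,0,0],[0,0,0],[0,0,0],[0,0,0],[0,0,0],[0,0,0]])

```text
time_s: 22.02
tcp_pos: [0.5469, -0.3036, 0.0405]
eef_rot: [-179.7, 0.7, 11.2]
contact_force: [-20.7, -3.2, 12.9]
gripper_width: 0.0004
gripper_force: 10.7
```

Run:
```python
from plant import r,viewer
from h import *
s=r.get_state(); print(s["tcp_pos"],s["contact_force"])
p=s["tcp_pos"][:2]-np.array([.595,-.294]); a=np.radians(11.3); print("in charger",p@[np.cos(a),np.sin(a)]+.1275,p@[-np.sin(a),np.cos(a)])
c=viewer.capture("scene"); o=(225,100); cv2.imwrite("pics/p5.png",crop(c,o,(110,90),6))
a=np.array(c["img"])
for n,im in(("scene0",pickle.load(open("scene0.pkl","rb"))["img"]),("now",a)) if (pickle:=__import__("pickle")) else ():
    h=cv2.cvtColor(im,cv2.COLOR_RGB2HSV); m=(h[...,0]>22)&(h[...,0]<33)&(h[...,1]>180)&(h[...,2]>120)
    y,x=np.nonzero(m[:215,:340]); 
    k,L,st,ce=cv2.connectedComponentsWithStats(m[:215,:340].astype(np.uint8)); print(n,[(st[i].tolist(),ce[i].round(1).tolist()) for i in range(1,k) if st[i,4]>4])
```

```text
[ 0.54691371 -0.30359834  0.04050732] [-20.65483531  -3.23784574  12.94982678]
in charger 0.0784651209579285 1.0047205082684556e-05
scene0 [([267, 153, 6, 5, 24], [269.5, 155.0]), ([294, 194, 5, 7, 26], [296.2, 196.8])]
now [([267, 151, 6, 7, 28], [269.9, 153.9]), ([294, 194, 5, 7, 25], [296.2, 196.7])]
```

The yellow tab is still raised by about 1 px, so the latch hasn't dropped. Pushing on.

>>> arm_command(travel=[[0.002,0,0],[0.004,0.001,0],[0.006,0.001,0],[0.008,0.0016,0],[0.008,0.0016,0],[0.008,0.0016,0]], delta_rot=[[0,0,0],[0,0,0],[0,0,0],[0,0,0],[0,0,0],[0,0,0]])

```text
time_s: 22.82
tcp_pos: [0.5511, -0.3028, 0.0405]
eef_rot: [-179.8, 0.7, 11.2]
contact_force: [-20.5, -4.3, 11.6]
gripper_width: 0.0001
gripper_force: 10.4
```

```bash
cat > tab.py <<'E'
from plant import r,viewer
from h import *
s=r.get_state()
p=s["tcp_pos"][:2]-np.array([.595,-.294]); a=np.radians(11.3); print("origin est",p@[np.cos(a),np.sin(a)]+.1275,p@[-np.sin(a),np.cos(a)],s["contact_force"])
im=np.array(viewer.capture("scene")["img"])
h=cv2.cvtColor(im,cv2.COLOR_RGB2HSV); m=(h[...,0]>22)&(h[...,0]<33)&(h[...,1]>180)&(h[...,2]>120)
k,L,st,ce=cv2.connectedComponentsWithStats(m[:215,:340].astype(np.uint8)); print([(st[i].tolist(),ce[i].round(1).tolist()) for i in range(1,k) if st[i,4]>4])
E
python3 tab.py
```

```text
origin est 0.08270500990611569 -4.409098408210847e-05 [-20.50730586  -4.2703448   11.5884676 ]
[([267, 153, 6, 5, 23], [269.4, 155.0]), ([294, 194, 5, 7, 26], [296.2, 196.8])]
```

The tab is back at its starting pixel (269.4,155.0), so the latch has dropped. Backing off and raising the tool clear.

>>> arm_command(travel=[[-0.01,-0.002,0],[-0.025,-0.005,0],[-0.06,-0.012,0],[-0.1,-0.02,0],[-0.14,-0.028,0.06],[-0.16,-0.032,0.16],[-0.16,-0.032,0.26],[-0.16,-0.032,0.3],[-0.16,-0.032,0.3]], delta_rot=[[0,0,0],[0,0,0],[0,0,0],[0,0,0],[0,0,0],[0,0,0],[0,0,0],[0,0,0],[0,0,0]])

```text
time_s: 24.0
tcp_pos: [0.4784, -0.3192, 0.1934]
eef_rot: [179.9, -0.2, 11.3]
contact_force: [-0.8, -0.2, -0.4]
gripper_width: 0.0003
gripper_force: 0.0
```

```bash
python3 tab.py
python3 - <<'E'
from plant import viewer
from h import *
c=viewer.capture("scene"); cv2.imwrite("pics/p6.png",crop(c,(215,100),(130,95),6))
E
```

```text
origin est 0.008199905846220684 -0.0018147941333877858 [-0.78022193 -0.16805122 -0.42556923]
[([267, 153, 6, 5, 24], [269.5, 155.0]), ([294, 194, 5, 7, 26], [296.2, 196.8])]
```

View pics/p6.png

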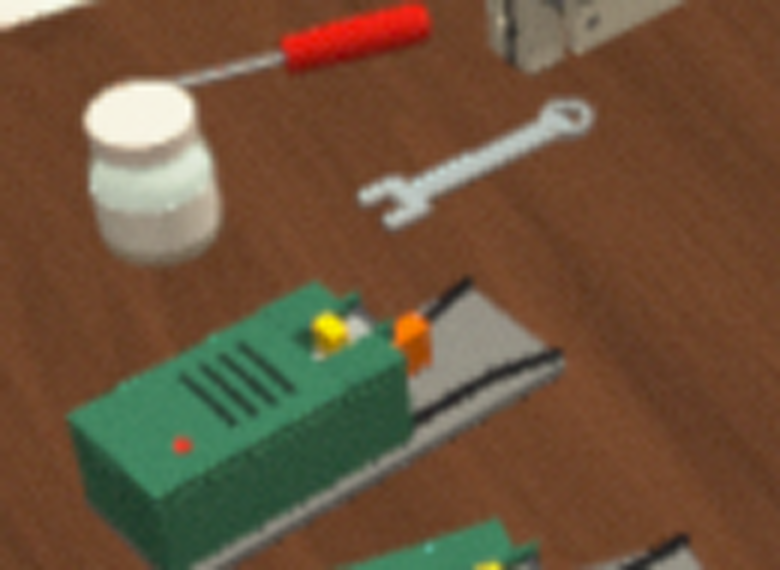

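The tail (about 412,345 in the crop) sticks out of the mouth as on the full charger. The tab is down, the arm is clear, and the neighbouring objects haven't moved.

```bash
python3 -c "
from plant import close_job
print(close_job())"
```

```text
the job is handed in; nothing more can be done
None
```

The pack was drawn out, put down and let go, then pushed by its tail into the empty charger until the latch dropped behind it; I handed the job in at about 24 s of the 61 s, but no verdict was returned.

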